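# Walk the heavy token crate up to its rail

## Task

The heavy open wooden crate full of metal tokens stands a little short of the low wooden rail on the demo table; walk it forward, flat on the table, until its long far side is squarely up against the rail and roughly centred along it. Do it by pushing its two near corners in turn: first the robot's left one until the left side leads the right by a good 2 cm (not much more), then the right one until the right side leads by as much, and so on. Never lift or tip the crate, and leave the sand timer, the shallow token tray and the token tin where they are.

Things in the scene. Friction and masses are not known exactly. Their poses are not given: they have to be found in the camera images.
- rail: Low dark wooden bar fixed to the table, 200 mm long, 20 mm thick and 28 mm high, with a small brass disc near each end of its top. It does not move. Origin: on the table, at the middle of its near long face (the face towards the crate and robot). Its x axis points away from the robot, square to that face; its y axis runs along the face to the robot's left.
- crate_center (a point): Centre, 25 mm above the table, of the heavy open wooden crate: 70 mm deep (x), 160 wide (y), 50 high, about 0.85 kg, full of stacked metal tokens, loose on the table, starting 48 to 61 mm short of the rail, almost square to it. Axes: x from near to far long side, y to its left end, z up. A forward push near one end swings that end ahead, the other slips back slightly.
- near_left (a point): Near left upright edge of the crate, half-way up (25 mm above the table); the flat near face runs from here to near_right.
- near_right (a point): Near right upright edge of the crate, half-way up (25 mm above the table).
- far_left (a point): Far left upright edge of the crate, half-way up; it comes against the rail's near face.
- far_right (a point): Far right upright edge of the crate, half-way up; it comes against the rail's near face.
- crate_diagonal (a point): Same point as crate_center, fixed to the crate, but its axes are turned 45 degrees anticlockwise (from above) from the crate's: its x axis makes 45 degrees with the rail's x axis when the crate is square to the rail, less when the crate's left end leads, more when its right end leads.
- crate: The same crate; origin at the centre of its underside, axes as for crate_center. Pushed near one end, its centre gains roughly a third of the push.
- token_tin: Bystander: closed flat token tin with a dark teal lid, 56 x 86 x 23 mm, on the table left of the crate; origin at the centre of its underside.
- tray_sand: Bystander: shallow open pale token tray with small cubes in it, 66 x 90 x 18 mm, on the table left of the crate, next to the tin; origin at the centre of its underside.
- sand_timer: Bystander: standing sand timer, 33 mm across, 78 mm high, beyond the rail; origin at the centre of its underside.
Not all that is in view belongs to the job. There is more than one size of the crate; the job needs the largest.

How it is judged:
On the way, in this order (a step that is already met when the one before it is completed fails the run):
1. the crate's left end leads its right end by about 17 mm or more (turned at least 6 degrees clockwise from square to the rail) (angle between the x axis of crate_diagonal and the x axis of rail, either way round below 0.681 rad), for 0.1 s.
2. then its right end leads its left end by about 17 mm or more (turned at least 6 degrees anticlockwise) (angle between the x axis of crate_diagonal and the x axis of rail, either way round above 0.89 rad), for 0.1 s.
At the end, for the whole second after the job is handed in: Both far edges of the crate are within 15 mm of the rail's near face, its centre is within 30 mm of the rail's middle sideways, and it stands flat on the table at rest (x of each of far_left, far_right in the frame of rail above -0.015 m and y of crate_center in the frame of rail between -0.03 and 0.03 m and angle between crate_center's own z axis and vertical below 0.06 rad and linear speed of crate below 0.01 m/s and angular speed of crate below 0.1 rad/s); the robot touches nothing.
It fails at once if the crate is lifted more than 10 mm or tipped more than about 8 degrees (height (world z) of crate above 0.01 m or angle between crate's own z axis and vertical above 0.14 rad).
It fails at once if the token tin is moved more than 20 mm (distance of token_tin from where it was at the start of the episode above 0.02 m).
It fails at once if the token tray is moved more than 20 mm (distance of tray_sand from where it was at the start of the episode above 0.02 m).
It fails at once if the sand timer is moved more than 20 mm (distance of sand_timer from where it was at the start of the episode above 0.02 m).
It also fails if it takes over 51 s, if anything falls off the work surface, if the arm or the gripper's body presses on something with over 40 N, if the wrist force passes 120 N, or if a joint passes its speed limit or range.

## Robot

A 7-joint arm with a two-finger parallel gripper is mounted at the origin on a cart in front of the work surface, level with it; the furniture and walls round the work are solid. World frame = base frame: x ahead of the robot, y to its left, z up, the work surface at z = 0. Lengths are in m, angles in rad, forces in N, time in s.
With the tool pointing down it reaches from about 0.425 to 0.875 m from the base axis. Payload 8.4 kg.
Tool frame: the origin (TCP) lies at the very end of the fingers, on their centre line; the grasp point (between the pads) lies 19 mm behind it (r.pinch_z is the distance from the TCP to the grasp point, in m); z points along the fingers, y is the line along which they close (so a half turn about z gives the same grasp; the last joint's range is limited). The gripper opens to 87 mm and grips with 3 to 60 N. Pads are 19 mm wide; open, the fingers measure 117 mm over their backs; the gripper's body (75 mm by 190 mm) begins 51 mm behind the grasp point.
Start: joints at [-1.38, 0.333, 0.04, 1.465, -0.013, 1.343, -0.059], TCP at [0.186, 0.623, 0.223] pointing down, gripper open.
Joint ranges: [-2.58, 2.58], [-0.38, 2.09], [-1.3, 1.39], [0.25, 2.4], [-1.5, 4.64], [0.08, 2.09], [-2.65, 2.65]. Speed limits (rad/s): [2.22, 2.22, 2.79, 2.79, 3.14, 3.14, 3.14].

## Interface

Orientations are given as a 3x3 rotation matrix whose columns are the frame's x, y, z axes.
In Python, from bench import r, viewer, job gives the robot as it stands.
- The arm moves only by the shell command python3 -m jog 'ROWS' [OPENING] [FORCE]. ROWS is a JSON object of lists of equal length, an entry for each row: "travel": the shift along the tool's x, y, z in units of 30 mm (1.0 is 30 mm), a list of three; "angular": the turn, a rotation vector about the tool's x, y, z in units of 8 degrees (1.0 is 8 degrees), a list of three. A call has exactly 10 rows; each row shifts and turns the commanded pose from where the row before left it, along the tool's axes as they then stand; what a row does not reach is not made up. A row lasts 1/8 s, in which the tool goes at most 62.5 mm and 10.7 degrees, less where a joint would pass 70% of its speed; a pose out of reach is approached as far as the arm can. A call is refused whole if a number of a shift passes 1 or a number of a turn 1, either way. A call with a gripper value outside its range is refused whole. OPENING is the opening, from 0 (shut) to 1 (fully open), set as the call begins (- or left out, the last holds). The fingers move at their own pace and stop on an object; FORCE is the grip in N (left out, the last holds). Time passes only in rows, so rows that do not move let the fingers close, or fill a call up. It gives the time, the measured TCP pose, the force, the opening and the grip force at its end, in the units of the state.
- r.sense(): the state, without advancing time (a new reading comes with each control period).
- viewer.snapshot(name): name is "scene" or "side" or "wrist"; returns the picture (480x640x3 uint8, red, green, blue); there is no depth.
- viewer.calibration(name): a dict with "intrinsics" (3x3 intrinsics, pixels), "cam_to_world" (4x4, takes a point from camera to world coordinates); the wrist camera has in their place "hand_eye" (4x4, takes a point from camera to tool coordinates, whose origin is the TCP and whose axes are the flange's). Camera axes: x right, y down, z forward; pixel columns grow to the right and rows downward; lengths in m; the calibration is good to about 2 mm. The wrist camera is an equidistant fisheye: a pixel r from the principal point sees the ray r / f radians off the axis. A picture is of the moment at which its call begins: read the wrist's pose just before it. calibration takes no time and is no camera call.
- job.sign_off(): hands the job in; it is judged then, once.
The state is a dict: "t": time; "joints": joint angles; "dq": joint speeds; "effort": joint torques, N m; "ee_pos": TCP position; "tcp_rot": TCP orientation; "contact_force": force on the tool from outside, world axes, zero at the start; "wrist_torque": the same for the moment, N m; "finger_gap": opening from 0.0 (shut) to 1.0 (fully open); "grasp_force": force on a finger pad.
Only numpy, scipy, OpenCV 4.12 (cv2) and the standard library are available. Lean on these libraries where they do the work, as an engineer would, in place of code of your own. Each camera call takes 0.05 s, during which the arm holds its last target. There are 200 camera calls.

## Working session

There is one attempt and no reset: what is moved stays moved. The work goes in short steps, Python scripts to look and compute and a shell command to move; the robot and the scene stay as the last step left them, time stands still between calls to the robot, and variables do not carry over. Pictures are saved under pics/ and viewed, at most 10 in all, crops included, and the job is handed in when it is done.

```bash
ls; mkdir -p pics
python3 - <<'E'
from bench import r,viewer
import cv2,numpy as np
s=r.sense();print(s['t'],s['ee_pos'],s['tcp_rot'],s['finger_gap'])
for n in("scene","side"):
    cv2.imwrite(f"pics/{n}0.png",viewer.snapshot(n)[:,:,::-1]);c=viewer.calibration(n);print(n,c['intrinsics'],np.round(c['cam_to_world'],3))
E
```

```text
pics
0.0 [0.18563952 0.62242281 0.22162823] [[-9.58296126e-01  2.85776814e-01 -3.84753962e-04]
 [ 2.85777056e-01  9.58294735e-01 -1.63582527e-03]
 [-9.87732372e-05 -1.67755887e-03 -9.99998588e-01]] 0.9984123448522316
scene [[583.97982343   0.         325.45379171]
 [  0.         583.97982343 235.92635064]
 [  0.           0.           1.        ]] [[ 0.475 -0.564  0.675 -0.151]
 [-0.88  -0.313  0.357 -0.44 ]
 [ 0.01  -0.764 -0.645  0.752]
 [ 0.     0.     0.     1.   ]]
side [[514.38325406   0.         318.63366763]
 [  0.         514.38325406 240.28179641]
 [  0.           0.           1.        ]] [[ 0.929 -0.187  0.318  0.23 ]
 [-0.369 -0.458  0.809 -0.973]
 [-0.006 -0.869 -0.495  0.64 ]
 [ 0.     0.     0.     1.   ]]
```

View pics/scene0.png

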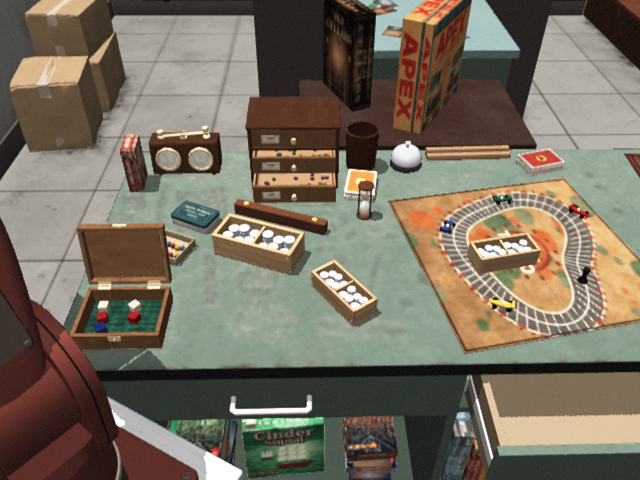

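View pics/side0.png

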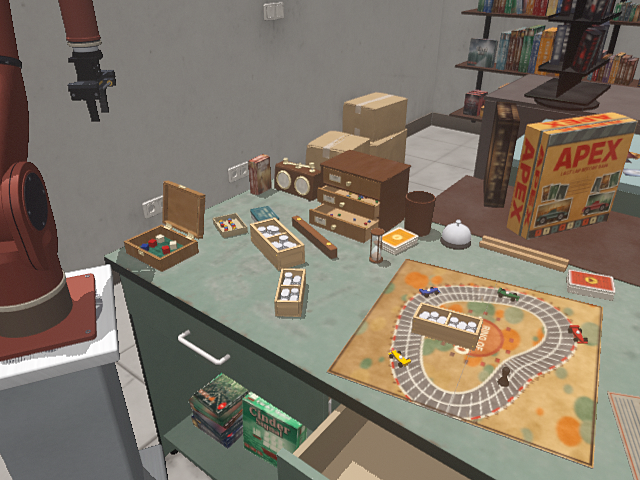

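The scene view shows the large crate at about (258,243), the rail at (281,217), the teal tin at (195,215), the tray at (180,247) and the timer at (366,200). In the side view the crate is at (277,243) and the rail at (315,237).

Run:
```python
import cv2,numpy as np
a=cv2.imread('pics/scene0.png')[190:280,200:340];b=cv2.imread('pics/side0.png')[200:290,210:350]
up=lambda i:cv2.resize(i,None,fx=3.3*1.7,fy=3.3,interpolation=cv2.INTER_CUBIC)
up=lambda i:cv2.resize(i,None,fx=3.3,fy=3.3,interpolation=cv2.INTER_CUBIC)
cv2.imwrite('pics/crop0.png',np.vstack([up(a),up(b)]))
for n in('scene','side'):
    h=cv2.cvtColor(cv2.imread(f'pics/{n}0.png'),cv2.COLOR_BGR2HSV)
    pts=dict(scene=[(233,262),(275,262),(225,221),(281,219),(300,222),(270,280)],side=[(275,258),(315,237),(290,250),(305,233),(270,230),(330,260)])[n]
    print(n,[(p,h[p[1],p[0]].tolist()) for p in pts])
```

```text
scene [((233, 262), [62, 27, 167]), ((275, 262), [15, 107, 112]), ((225, 221), [19, 90, 250]), ((281, 219), [9, 130, 55]), ((300, 222), [10, 143, 48]), ((270, 280), [48, 20, 163])]
side [((275, 258), [17, 97, 124]), ((315, 237), [12, 130, 118]), ((290, 250), [16, 100, 128]), ((305, 233), [13, 111, 85]), ((270, 230), [165, 10, 102]), ((330, 260), [54, 21, 169])]
```

View pics/crop0.png

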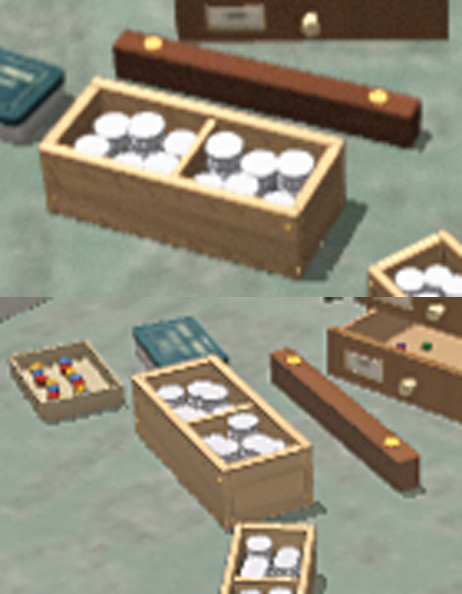

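The crops show the pale rim corners clearly. In the scene view they are NL (212,235), FL (229,214), FR (304,233) and NR (290,254), with the brass discs at (246,203) and (314,219). In the side view they are NL (250,223), FL (274,218), FR (304,246) and NR (277,252), with the discs at (299,218) and (329,244).

```bash
cat > h.py <<'E'
from bench import r,viewer
import cv2,numpy as np
def ray(n,p):
    c=viewer.calibration(n);T=c['cam_to_world'];d=T[:3,:3]@np.linalg.solve(c['intrinsics'],[p[0],p[1],1.]);return T[:3,3],d
def plane(n,p,z):
    o,d=ray(n,p);return o+d*(z-o[2])/d[2]
def tri(ps,pd):
    o1,d1=ray('scene',ps);o2,d2=ray('side',pd)
    k=np.linalg.lstsq(np.c_[d1,-d2],o2-o1,rcond=None)[0];a,b=o1+k[0]*d1,o2+k[1]*d2;return (a+b)/2,np.linalg.norm(a-b)
def rim(n,img,roi):
    "four rim corners (px) from the pale wood mask, ordered by angle"
    x0,y0,x1,y1=roi;h=cv2.cvtColor(img[y0:y1,x0:x1],cv2.COLOR_RGB2HSV)
    m=cv2.inRange(h,(10,45,165),(28,200,255))
    k,l,s,_=cv2.connectedComponentsWithStats(m)
    i=1+np.argmax(s[1:,4]);c=cv2.convexHull(np.argwhere(l==i)[:,::-1].astype(np.int32))
    q=cv2.approxPolyN(c,4,ensure_convex=True) if hasattr(cv2,'approxPolyN') else cv2.approxPolyDP(c,4,True)
    return q.reshape(-1,2)+[x0,y0]
E
cat > m0.py <<'E'
from h import *
P=dict(NL=((212,235.5),(250.3,223.3)),FL=((229.4,214.2),(273.6,218.2)),FR=((304.5,233.3),(304.5,246.4)),NR=((290,254.2),(277.3,251.8)),
 DL=((246.4,203),(298.8,218.5)),DR=((314.5,219.4),(328.8,243.6)))
for k,(a,b) in P.items():
    X,e=tri(a,b);z=.028 if k[0]=='D' else .05
    print(k,np.round(X,4),'gap',round(e,4),np.round(plane('scene',a,z)[:2],4),np.round(plane('side',b,z)[:2],4))
for n,roi in(('scene',(200,195,310,285)),('side',(240,205,320,262))):
    img=cv2.imread(f'pics/{n}0.png')[:,:,::-1];q=rim(n,np.ascontiguousarray(img),roi)
    print(n,[(p.tolist(),np.round(plane(n,p,.05)[:2],4).tolist()) for p in q])
print('tin',plane('scene',(195,215),.023),'tray',plane('side',(228,225),.015),'timer',plane('scene',(364,217),0))
E
python3 m0.py
```

```text
NL [0.484  0.135  0.0488] gap 0.0012 [0.4822 0.1335] [0.484  0.1338]
FL [0.547  0.1404 0.0507] gap 0.004 [0.5504 0.1428] [0.5454 0.1383]
FR [ 0.5732 -0.0122  0.0454] gap 0.0038 [ 0.5711 -0.0136] [ 0.5686 -0.0224]
NR [ 0.5049 -0.0217  0.0511] gap 0.0028 [ 0.5078 -0.02  ] [ 0.5041 -0.0219]
DL [0.6164 0.1499 0.0304] gap 0.0013 [0.6199 0.1525] [0.6173 0.1533]
DR [0.6394 0.0032 0.0286] gap 0.0009 [0.6407 0.0039] [0.6393 0.0036]
scene [([289, 256], [0.5028, -0.0209]), ([210, 235], [0.4815, 0.1377]), ([228, 213], [0.5522, 0.1474]), ([305, 232], [0.5749, -0.0125])]
side [([277, 252], [0.5032, -0.0225]), ([248, 223], [0.4792, 0.1375]), ([274, 217], [0.5483, 0.1443]), ([305, 245], [0.5719, -0.0169])]
tin [0.54172693 0.22410411 0.023     ] tray [0.4429598 0.2122112 0.015    ] timer [ 0.72827182 -0.06493982  0.        ]
```

The heights check out: rim about 0.05 and discs about 0.029. That puts the rail at yaw 8.4° with its near-face middle at (0.619, 0.077), and the crate about 58 mm short of it and centred. I'll turn the tool so that -x is forward and +y is left, then travel high towards the near-left corner.

```bash
python3 -c "
from h import *
for p,z in(((168,283),.04),((170,285),.04),((165,225),.12),((172,290),.04),((158,346),0)): print(p,plane('scene',p,z))
for p,z in(((204,190),.12),((203,237),.04),((198,255),0)): print(p,plane('side',p,z))
"
python3 -m jog '{"travel":[[0,0,0],[0,0,0],[0,0,0],[0,0,0],[-0.37,-0.99,0],[-0.37,-0.99,0],[-0.37,-0.99,0],[-0.37,-0.99,0],[-0.37,-0.99,0],[-0.37,-0.99,0]],"angular":[[0,0,-1],[0,0,-1],[0,0,-1],[0,0,-0.12],[0,0,0],[0,0,0],[0,0,0],[0,0,0],[0,0,0],[0,0,0]]}' 0 20
```

```text
(168, 283) [0.35227471 0.13114453 0.04      ]
(170, 285) [0.35014152 0.1249885  0.04      ]
(165, 225) [0.40263414 0.1631514  0.12      ]
(172, 290) [0.34242369 0.11423206 0.04      ]
(158, 346) [0.25959357 0.0825876  0.        ]
(204, 190) [0.39392424 0.21791105 0.12      ]
(203, 237) [0.36514544 0.1270601  0.04      ]
(198, 255) [0.34648854 0.11634313 0.        ]
t: 1.35
ee_pos: [0.2779, 0.4552, 0.2224]
tcp_rot: [[-0.99, -0.142, -0.0], [-0.142, 0.99, -0.0], [0.0, -0.0, -1.0]]
contact_force: [0.6, -2.0, 0.4]
finger_gap: 0.02
grasp_force: 0.0
```

```bash
python3 -c "
from h import *
print(tri((166,225),(204,191)),tri((170,284),(203,237)))
"
python3 -m jog '{"travel":[[-0.37,-0.99,0],[-0.37,-0.99,0],[-0.37,-0.99,0],[-0.37,-0.99,0],[-0.37,-0.99,0],[-0.37,-0.99,0],[-0.37,-0.99,0],[-0.37,-0.99,0],[-0.37,-0.99,0],[-0.37,-0.99,0]],"angular":[[0,0,0],[0,0,0],[0,0,0],[0,0,0],[0,0,0],[0,0,0],[0,0,0],[0,0,0],[0,0,0],[0,0,0]]}'
```

```text
(array([0.38049926, 0.13553382, 0.15071972]), np.float64(0.006346784822955353)) (array([0.36384003, 0.13798771, 0.03030515]), np.float64(0.008661955375960703))
t: 2.6
ee_pos: [0.4309, 0.1775, 0.2226]
tcp_rot: [[-0.99, -0.142, -0.0], [-0.142, 0.99, 0.0], [0.0, 0.0, -1.0]]
contact_force: [0.4, 0.7, 0.6]
finger_gap: 0.003
grasp_force: 0.0
```

```bash
python3 -m jog '{"travel":[[-0.28,-0.7,0],[-0.28,-0.7,0],[-0.28,-0.7,0],[0,0,0.98],[0,0,0.98],[0,0,0.98],[0,0,0.98],[0,0,0.98],[0,0,0.98],[0,0,0.98]],"angular":[[0,0,0],[0,0,0],[0,0,0],[0,0,0],[0,0,0],[0,0,0],[0,0,0],[0,0,0],[0,0,0],[0,0,0]]}'
python3 - <<'E'
from h import *
s=viewer.snapshot('scene');d=viewer.snapshot('side')
cv2.imwrite('pics/s1.png',s[:,:,::-1]);cv2.imwrite('pics/d1.png',d[:,:,::-1])
cv2.imwrite('pics/v1.png',np.hstack([s[150:400,60:400],d[150:400,180:440]])[:,:,::-1])
E
```

```text
t: 3.85
ee_pos: [0.4646, 0.1199, 0.0159]
tcp_rot: [[-0.99, -0.142, 0.0], [-0.142, 0.99, 0.0], [-0.0, 0.0, -1.0]]
contact_force: [0.1, 0.6, -0.4]
finger_gap: 0.008
grasp_force: 0.0
```

View pics/v1.png

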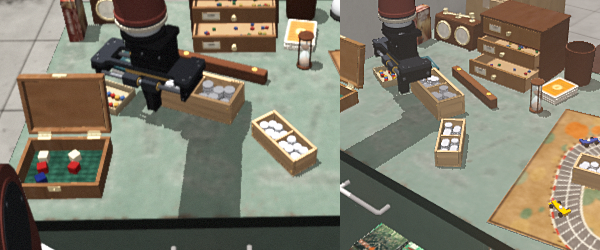

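The gripper stands behind the crate's left corner. The crate's right end is visible in both views, at about (240,85) in the scene half. Now the first push.

```bash
cat > c.py <<'E'
# right-end check: tool contact point + visible NR/FR rim corners
from h import *
import sys
t=sys.argv[1];st=r.sense();print(st['t'],np.round(st['ee_pos'],4),np.round(st['contact_force'],1))
s=viewer.snapshot('scene');d=viewer.snapshot('side')
cv2.imwrite(f'pics/s{t}.png',s[:,:,::-1]);cv2.imwrite(f'pics/d{t}.png',d[:,:,::-1])
RO=np.array([.619,.0765]);a=np.radians(8.4);Rr=np.array([[np.cos(a),np.sin(a)],[-np.sin(a),np.cos(a)]])
print('tcp rail',np.round(Rr@(st['ee_pos'][:2]-RO)*1e3,1))
for n,im,roi in(('scene',s,(205,185,325,285)),('side',d,(242,195,340,262))):
    q=np.array([Rr@(plane(n,p,.05)[:2]-RO)*1e3 for p in rim(n,im,roi)])
    e=[(np.round(q[i]).tolist(),'len',round(np.linalg.norm(q[i]-q[i-1])),'deg',round(np.degrees(np.arctan2(*(q[i]-q[i-1])[::-1])),1)) for i in range(len(q))]
    print(n,*e,sep='\n  ')
E
python3 -m jog '{"travel":[[-0.08,0,0],[-0.08,0,0],[-0.08,0,0],[-0.08,0,0],[-0.08,0,0],[-0.08,0,0],[-0.08,0,0],[-0.08,0,0],[-0.08,0,0],[-0.08,0,0]],"angular":[[0,0,0],[0,0,0],[0,0,0],[0,0,0],[0,0,0],[0,0,0],[0,0,0],[0,0,0],[0,0,0],[0,0,0]]}'
python3 c.py 2
```

```text
t: 5.2
ee_pos: [0.4867, 0.124, 0.0164]
tcp_rot: [[-0.989, -0.146, -0.003], [-0.146, 0.989, 0.0], [0.003, 0.001, -1.0]]
contact_force: [-6.8, 1.8, 3.6]
finger_gap: 0.007
grasp_force: 3.4
5.2 [0.4867 0.124  0.0164] [-6.8  1.8  3.6]
tcp rail [-124.    66.3]
scene
  ([-127.0, -77.0], 'len', 70, 'deg', np.float64(172.2))
  ([-121.0, -1.0], 'len', 76, 'deg', np.float64(85.1))
  ([-52.0, -1.0], 'len', 69, 'deg', np.float64(-0.7))
  ([-58.0, -86.0], 'len', 85, 'deg', np.float64(-94.3))
side
  ([75.0, -15.0], 'len', 57, 'deg', np.float64(-122.0))
  ([38.0, 72.0], 'len', 95, 'deg', np.float64(112.8))
  ([82.0, 81.0], 'len', 45, 'deg', np.float64(11.0))
  ([105.0, 33.0], 'len', 53, 'deg', np.float64(-64.8))
```

```bash
python3 -m jog '{"travel":[[-0.09,0,0],[-0.09,0,0],[-0.09,0,0],[0,0,0],[0.4,0,0],[0.5,0,0],[0,-1,0],[0,-1,0],[0,-1,0],[0,-1,0]],"angular":[[0,0,0],[0,0,0],[0,0,0],[0,0,0],[0,0,0],[0,0,0],[0,0,0],[0,0,0],[0,0,0],[0,0,0]]}'
python3 c.py 3; python3 -c "
from h import *
print(plane('scene',(312,268),.035),plane('scene',(338,262),.035),plane('scene',(312,272),0))"
```

```text
t: 6.55
ee_pos: [0.4863, 0.0009, 0.0169]
tcp_rot: [[-0.989, -0.145, 0.0], [-0.145, 0.989, 0.0], [-0.0, 0.0, -1.0]]
contact_force: [0.9, 0.2, 0.5]
finger_gap: 0.006
grasp_force: 0.0
6.55 [0.4863 0.0009 0.0169] [0.9 0.2 0.5]
tcp rail [-142.3  -55.5]
scene
  ([-171.0, -161.0], 'len', 45, 'deg', np.float64(-160.0))
  ([-153.0, -134.0], 'len', 33, 'deg', np.float64(55.5))
  ([-144.0, -135.0], 'len', 8, 'deg', np.float64(-4.0))
  ([-129.0, -146.0], 'len', 19, 'deg', np.float64(-36.6))
side
  ([75.0, -15.0], 'len', 57, 'deg', np.float64(-122.0))
  ([38.0, 72.0], 'len', 95, 'deg', np.float64(112.8))
  ([82.0, 81.0], 'len', 45, 'deg', np.float64(11.0))
  ([105.0, 33.0], 'len', 53, 'deg', np.float64(-64.8))
[ 0.50933374 -0.06432637  0.035     ] [ 0.54584182 -0.09771193  0.035     ] [ 0.53215953 -0.05129908  0.        ]
```

```bash
python3 -c "
import cv2,numpy as np
a=cv2.imread('pics/s3.png')[180:300,190:350];b=cv2.imread('pics/d3.png')[190:280,220:340]
cv2.imwrite('pics/v3.png',np.vstack([cv2.resize(a,(480,360),interpolation=3)]+[cv2.resize(b,(480,360),interpolation=3)])[:600])"
```

```text
(no output)
```

View pics/v3.png

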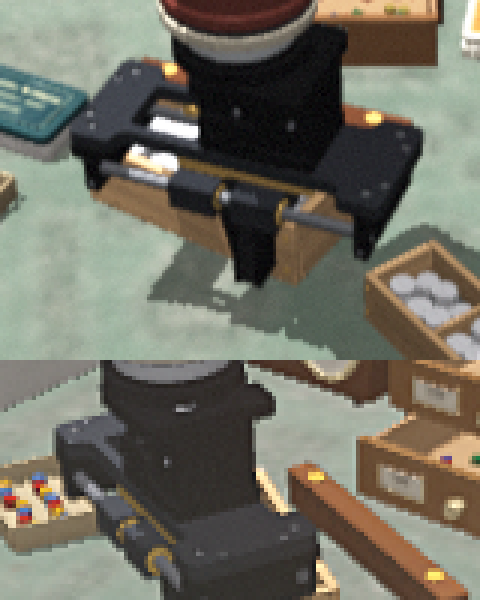

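The gripper body hides most of the crate here. Its near bottom edge still shows in the scene view, from (230,251) to (289,273), so I'll cast that edge onto the table.

Run:
```python
from h import *
RO=np.array([.619,.0765]);a=np.radians(8.4);Rr=np.array([[np.cos(a),np.sin(a)],[-np.sin(a),np.cos(a)]])
f=lambda p,z=0:Rr@(plane('scene',p,z)[:2]-RO)*1e3
A,B=f((230,250.7)),f((289.3,273.3));print(A,B,90-np.degrees(np.arctan2(*(A-B)[::-1])))
# same edge in the earlier free picture: crop (47,210)->(302,275)
A,B=f((214.2,253.6)),f((291.5,273.3));print(A,B,90-np.degrees(np.arctan2(*(A-B)[::-1])))
```

```text
[-104.66203824   55.90329494] [-122.59000664  -75.59585143] 7.763569031293045
[-122.82577493   80.415738  ] [-121.16022075  -79.41155339] -0.5970555448785575
```

```bash
python3 -m jog '{"travel":[[-0.1,-0.25,0],[-0.13,0,0],[-0.13,0,0],[-0.13,0,0],[-0.13,0,0],[-0.13,0,0],[-0.13,0,0],[-0.13,0,0],[-0.13,0,0],[-0.13,0,0]],"angular":[[0,0,0],[0,0,0],[0,0,0],[0,0,0],[0,0,0],[0,0,0],[0,0,0],[0,0,0],[0,0,0],[0,0,0]]}'
python3 c.py 4 | grep tcp; python3 -c "
import cv2,numpy as np
a=cv2.imread('pics/s4.png')[180:300,190:350];b=cv2.imread('pics/d4.png')[190:280,220:340]
cv2.imwrite('pics/v4.png',cv2.resize(a,(800,600),interpolation=3))"
```

```text
t: 7.9
ee_pos: [0.5259, -0.0003, 0.0167]
tcp_rot: [[-0.989, -0.145, -0.0], [-0.145, 0.989, -0.0], [0.001, -0.0, -1.0]]
contact_force: [-3.8, -3.5, 1.8]
finger_gap: 0.008
grasp_force: 2.3
tcp rail [-103.3  -62.4]
```

View pics/v4.png

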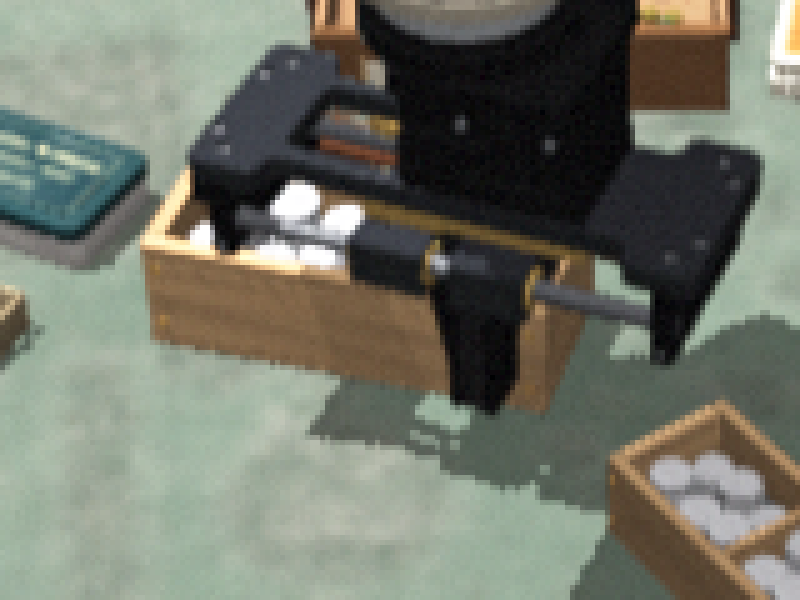

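In this view the near bottom edge runs from (221,248) to (299,262). I'll automate that edge fit.

```bash
cat > e.py <<'E'
# near bottom edge of the crate from the scene view: lowest wood pixel per column, robust line, cast to z=0, rail frame (mm)
from h import *
import sys
RO=np.array([.619,.0765]);a=np.radians(8.4);Rr=np.array([[np.cos(a),np.sin(a)],[-np.sin(a),np.cos(a)]])
f=lambda p,z=0:Rr@(plane('scene',p,z)[:2]-RO)*1e3
def edge(im):
    x0,y0,x1,y1=205,195,312,285;h=cv2.cvtColor(np.ascontiguousarray(im[y0:y1,x0:x1]),cv2.COLOR_RGB2HSV)
    m=cv2.inRange(h,(9,70,75),(22,200,200));m[:,:]=cv2.morphologyEx(m,cv2.MORPH_OPEN,np.ones((3,3)))
    sm=np.zeros_like(m)
    k,l,s,_=cv2.connectedComponentsWithStats(m)
    for i in range(1,k):
        if s[i,4]>60: sm[l==i]=255
    P=[]
    for c in range(sm.shape[1]):
        q=np.flatnonzero(sm[:,c])
        if len(q): P.append(f((c+x0,q[-1]+y0+.5)))
    P=np.array(P);best=None
    rng=np.random.default_rng(0)
    for _ in range(400):                      # consensus line x = k*y + b
        i,j=rng.choice(len(P),2,False)
        if abs(P[i,1]-P[j,1])<30: continue
        k=(P[i,0]-P[j,0])/(P[i,1]-P[j,1]);w=abs(P[:,0]-P[i,0]-k*(P[:,1]-P[i,1]))<1.5
        if abs(k)<.35 and (best is None or w.sum()>best.sum()): best=w
    k,b=np.polyfit(P[best,1],P[best,0],1);y=P[best,1]
    return round(-np.degrees(np.arctan(k)),1),'centre-line x',round(b,1),'y span',np.round([y.min(),y.max()]),int(best.sum()),len(P)
if __name__=='__main__':
    for t in sys.argv[1:]:
        if t=='now':
            s=r.sense();print('t',s['t'],'tcp',np.round(Rr@(s['ee_pos'][:2]-RO)*1e3,1),np.round(s['contact_force'],1));im=viewer.snapshot('scene');cv2.imwrite(f"pics/t{s['t']:.1f}.png",im[:,:,::-1])
        else: im=cv2.imread(f'pics/{t}.png')[:,:,::-1]
        print(t,edge(im))
E
python3 - <<'E'
from e import *
A,B=f((220.6,248)),f((299,262.4));print(A,B,np.degrees(np.arctan2(*(A-B)[::-1]))-90)
E
python3 e.py scene0 s1 s2 s3 s4
```

```text
[-103.99536886   76.5709119 ] [-88.70473521 -81.32317614] 5.531336749487764
scene0 (np.float64(-0.5), 'centre-line x', np.float64(-123.3), 'y span', array([-77.,  79.]), 74, 100)
s1 (np.float64(-0.7), 'centre-line x', np.float64(-124.0), 'y span', array([-74.,  64.]), 65, 91)
s2 (np.float64(-6.7), 'centre-line x', np.float64(-117.9), 'y span', array([-76.,  64.]), 63, 87)
s3 (np.float64(-10.9), 'centre-line x', np.float64(-112.9), 'y span', array([-70.,  76.]), 50, 66)
s4 (np.float64(5.6), 'centre-line x', np.float64(-95.1), 'y span', array([-80.,  77.]), 62, 75)
```

```bash
python3 -m jog '{"travel":[[-0.05,0,0],[-0.05,0,0],[-0.05,0,0],[-0.04,0,0],[0,0,0],[0,0,0],[0.4,0,0],[0.6,0,0],[0,1,0],[0,1,0]],"angular":[[0,0,0],[0,0,0],[0,0,0],[0,0,0],[0,0,0],[0,0,0],[0,0,0],[0,0,0],[0,0,0],[0,0,0]]}'
python3 e.py now;python3 -c "
import cv2,glob,os
f=max(glob.glob('pics/t*.png'),key=os.path.getmtime)
cv2.imwrite('pics/v5.png',cv2.resize(cv2.imread(f)[180:300,190:350],(800,600),interpolation=3))"
```

```text
t: 9.25
ee_pos: [0.4931, 0.057, 0.0173]
tcp_rot: [[-0.989, -0.145, 0.002], [-0.145, 0.989, 0.001], [-0.002, 0.001, -1.0]]
contact_force: [-0.3, 0.1, 0.0]
finger_gap: 0.007
grasp_force: 0.0
t 9.25 tcp [-127.4   -0.9] [-0.3  0.1  0. ]
now (np.float64(8.3), 'centre-line x', np.float64(-92.7), 'y span', array([-80.,  70.]), 57, 75)
```

View pics/v5.png

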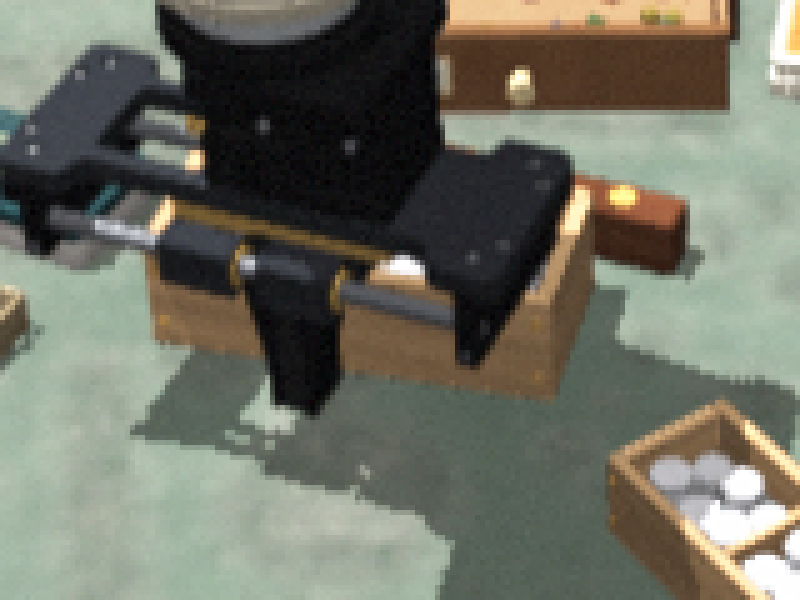

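The crate's near bottom edge now runs from (221,248) to (301,260), so the right end leads by about 8°. Next the left push.

```bash
python3 -m jog '{"travel":[[0,1,0],[0,1,0],[-0.2,0.1,0],[-0.18,0,0],[-0.18,0,0],[-0.18,0,0],[-0.18,0,0],[-0.18,0,0],[-0.18,0,0],[-0.16,0,0]],"angular":[[0,0,0],[0,0,0],[0,0,0],[0,0,0],[0,0,0],[0,0,0],[0,0,0],[0,0,0],[0,0,0],[0,0,0]]}'
python3 e.py now;python3 -c "
import cv2,glob,os
f=max(glob.glob('pics/t*.png'),key=os.path.getmtime)
cv2.imwrite('pics/v6.png',cv2.resize(cv2.imread(f)[180:300,190:350],(800,600),interpolation=3))"
```

```text
t: 10.55
ee_pos: [0.527, 0.1245, 0.0167]
tcp_rot: [[-0.989, -0.145, -0.0], [-0.145, 0.989, -0.0], [0.0, -0.0, -1.0]]
contact_force: [-3.3, 1.7, -1.3]
finger_gap: 0.004
grasp_force: 1.6
t 10.55 tcp [-84.   60.9] [-3.3  1.7 -1.3]
now (np.float64(-5.0), 'centre-line x', np.float64(-76.1), 'y span', array([-77.,  58.]), 56, 75)
```

View pics/v6.png

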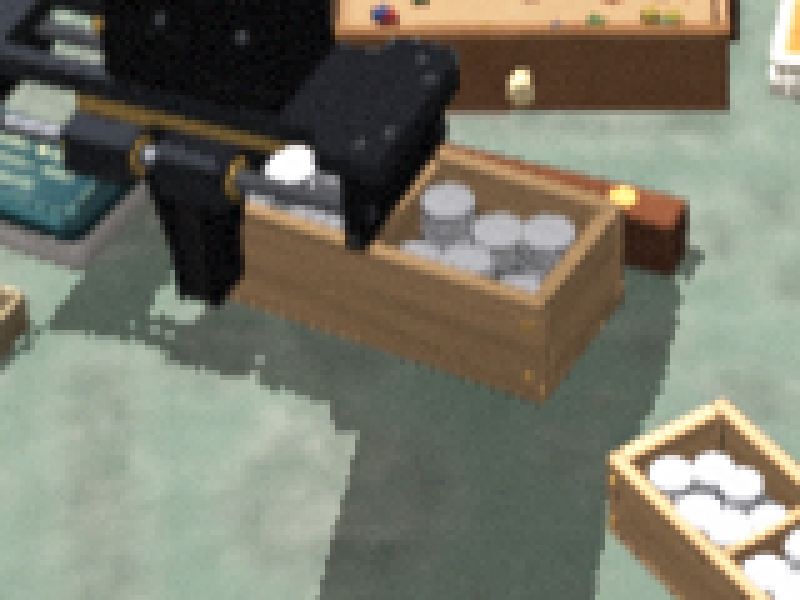

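The left end leads by about 5° and its far corner is almost at the rail. The near bottom-right corner is at (299,260). I'll nudge the left a little further, then cross to the right corner.

```bash
python3 -m jog '{"travel":[[-0.07,0,0],[-0.07,0,0],[0,0,0],[0.5,0,0],[0.6,0,0],[0,-1,0],[0,-1,0],[0,-1,0],[0,-1,0],[0,-0.1,0]],"angular":[[0,0,0],[0,0,0],[0,0,0],[0,0,0],[0,0,0],[0,0,0],[0,0,0],[0,0,0],[0,0,0],[0,0,0]]}'
python3 e.py now
python3 -m jog '{"travel":[[-0.2,0,0],[-0.2,0,0],[-0.1,0,0],[-0.1,0,0],[-0.1,0,0],[-0.1,0,0],[-0.1,0,0],[-0.1,0,0],[0,0,0],[0,0,0]],"angular":[[0,0,0],[0,0,0],[0,0,0],[0,0,0],[0,0,0],[0,0,0],[0,0,0],[0,0,0],[0,0,0],[0,0,0]]}'
python3 e.py now
```

```text
t: 11.85
ee_pos: [0.5167, -0.0043, 0.0173]
tcp_rot: [[-0.99, -0.142, 0.002], [-0.142, 0.99, -0.001], [-0.002, -0.001, -1.0]]
contact_force: [0.4, 0.3, 0.7]
finger_gap: 0.005
grasp_force: 0.0
t 11.85 tcp [-113.  -65.] [0.4 0.3 0.7]
now (np.float64(-6.4), 'centre-line x', np.float64(-74.9), 'y span', array([-77.,  80.]), 53, 69)
t: 13.15
ee_pos: [0.5452, 0.0027, 0.0165]
tcp_rot: [[-0.989, -0.145, -0.001], [-0.145, 0.989, -0.0], [0.001, -0.0, -1.0]]
contact_force: [-2.9, -1.5, -1.9]
finger_gap: 0.006
grasp_force: 1.5
t 13.15 tcp [-83.8 -62.2] [-2.9 -1.5 -1.9]
now (np.float64(-0.6), 'centre-line x', np.float64(-70.2), 'y span', array([-76.,  79.]), 57, 74)
```

```bash
python3 -m jog '{"travel":[[-0.05,0,0],[-0.05,0,0],[-0.05,0,0],[0,0,0],[0,0,0],[0,0,0],[0,0,0],[0,0,0],[0,0,0],[0,0,0]],"angular":[[0,0,0],[0,0,0],[0,0,0],[0,0,0],[0,0,0],[0,0,0],[0,0,0],[0,0,0],[0,0,0],[0,0,0]]}'
python3 e.py now
```

```text
t: 14.45
ee_pos: [0.5486, 0.0033, 0.0166]
tcp_rot: [[-0.989, -0.145, -0.003], [-0.145, 0.989, 0.0], [0.003, 0.001, -1.0]]
contact_force: [-11.3, -2.7, 5.8]
finger_gap: 0.008
grasp_force: 5.6
t 14.45 tcp [-80.3 -62.1] [-11.3  -2.7   5.8]
now (np.float64(1.0), 'centre-line x', np.float64(-68.0), 'y span', array([-80.,  76.]), 59, 75)
```

The force rose to 11 N, so the right side is on the rail. I'll touch up the left corner, then look.

```bash
python3 -m jog '{"travel":[[0.6,0,0],[0,1,0],[0,1,0],[0,1,0],[0,1,0],[0,0.1,0],[-0.2,0,0],[-0.18,0,0],[-0.15,0,0],[0,0,0]],"angular":[[0,0,0],[0,0,0],[0,0,0],[0,0,0],[0,0,0],[0,0,0],[0,0,0],[0,0,0],[0,0,0],[0,0,0]]}'
python3 e.py now
python3 -m jog '{"travel":[[-0.05,0,0],[-0.05,0,0],[0,0,0],[0,0,0],[0,0,0],[0,0,0],[0,0,0],[0,0,0],[0,0,0],[0,0,0]],"angular":[[0,0,0],[0,0,0],[0,0,0],[0,0,0],[0,0,0],[0,0,0],[0,0,0],[0,0,0],[0,0,0],[0,0,0]]}'
python3 e.py now
```

```text
t: 15.75
ee_pos: [0.5303, 0.1242, 0.0166]
tcp_rot: [[-0.99, -0.144, -0.001], [-0.144, 0.99, -0.0], [0.001, -0.0, -1.0]]
contact_force: [-2.4, -0.5, 1.9]
finger_gap: 0.006
grasp_force: 1.2
t 15.75 tcp [-80.8  60.2] [-2.4 -0.5  1.9]
now (np.float64(0.1), 'centre-line x', np.float64(-67.6), 'y span', array([-78.,  58.]), 64, 74)
t: 17.05
ee_pos: [0.531, 0.1247, 0.0164]
tcp_rot: [[-0.989, -0.145, -0.004], [-0.145, 0.989, -0.001], [0.004, -0.0, -1.0]]
contact_force: [-10.9, -1.5, 9.2]
finger_gap: 0.003
grasp_force: 5.8
t 17.05 tcp [-80.   60.5] [-10.9  -1.5   9.2]
now (np.float64(0.0), 'centre-line x', np.float64(-67.6), 'y span', array([-78.,  58.]), 63, 74)
```

Both ends are now hard against the rail. I'll back off, lift clear and check.

```bash
python3 -m jog '{"travel":[[0.5,0,0],[0.5,0,0],[0,0,-1],[0,0,-1],[0,0,-1],[0,0,-1],[0,0,-1],[0,0,-1],[0,0,-1],[0,0,0]],"angular":[[0,0,0],[0,0,0],[0,0,0],[0,0,0],[0,0,0],[0,0,0],[0,0,0],[0,0,0],[0,0,0],[0,0,0]]}'
python3 e.py now
python3 - <<'E'
from h import *
s=viewer.snapshot('scene');d=viewer.snapshot('side')
up=lambda i:cv2.resize(i,(480,300),interpolation=3)
cv2.imwrite('pics/v7.png',np.vstack([up(s[180:280,190:350]),up(d[190:290,220:380])])[:,:,::-1])
E
```

```text
t: 18.35
ee_pos: [0.5043, 0.1212, 0.2289]
tcp_rot: [[-0.989, -0.145, 0.004], [-0.145, 0.989, 0.002], [-0.004, 0.002, -1.0]]
contact_force: [0.6, 0.2, 0.1]
finger_gap: 0.0
grasp_force: 0.0
t 18.35 tcp [-106.9   60.9] [0.6 0.2 0.1]
now (np.float64(-0.6), 'centre-line x', np.float64(-67.2), 'y span', array([-77.,  80.]), 67, 86)
```

View pics/v7.png

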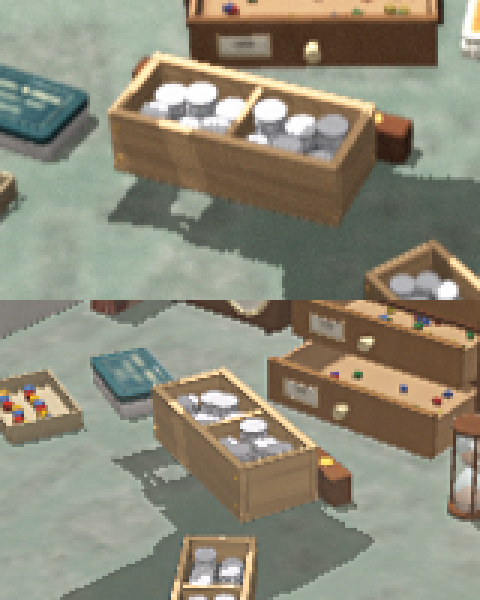

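The crate stands flat and flush against the rail, with its near bottom edge from about (229,236) to (302,254) in the scene view. It is centred to within a few mm. The tin, tray and timer look undisturbed.

```bash
python3 -c "
from bench import job
print(job.sign_off())"
```

```text
the job is handed in; nothing more can be done
None
```

I walked the crate up to the rail with alternating corner pushes (left led by about 8°, then right by about 8°, then left by about 6°). It was handed in at about 18 s, flat, square against the rail and centred to within a few millimetres, with the tin, tray and timer undisturbed; no verdict came back at hand-in.

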